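# Put the hole saws back in their fitted bins

### The job

The four hole saws stand in the plywood carrying rack in no particular order. Move them to the storage rack of grey plastic bins: each saw goes into the bin whose round pocket is bored for its size (smallest saw in the smallest pocket, and so on up), upright on its teeth, fully down on the pocket floor and let go. Set them down rather than dropping them, and leave the tape measure and the arbor where they lie.

Things in the scene. Friction and masses are not known exactly. Their poses are not given: they have to be found in the camera images.
- saw22_mid (a point): 22 mm hole saw (smallest of four), 48 mm tall: grey steel cup upright on its teeth, cap up. Point: its centre, 24 mm below its top; z up. About 50 g. Starts in any of four equal square cells of the plywood carrying rack: cells 71 mm wide, 76 mm apart in a straight row, floor 10 mm and wall tops 22 mm above the bench, so its upper 36 mm stand clear.
- saw32_mid (a point): 32 mm hole saw (second smallest of four), 48 mm tall: grey steel cup upright on its teeth, cap up. Point: its centre, 24 mm below its top; z up. About 75 g. Starts in any of four equal square cells of the plywood carrying rack: cells 71 mm wide, 76 mm apart in a straight row, floor 10 mm and wall tops 22 mm above the bench, so its upper 36 mm stand clear.
- saw41_mid (a point): 41 mm hole saw (second largest of four), 48 mm tall: grey steel cup upright on its teeth, cap up. Point: its centre, 24 mm below its top; z up. About 100 g. Starts in any of four equal square cells of the plywood carrying rack: cells 71 mm wide, 76 mm apart in a straight row, floor 10 mm and wall tops 22 mm above the bench, so its upper 36 mm stand clear.
- saw51_mid (a point): 51 mm hole saw (largest of four), 48 mm tall: grey steel cup upright on its teeth, cap up. Point: its centre, 24 mm below its top; z up. About 140 g. Starts in any of four equal square cells of the plywood carrying rack: cells 71 mm wide, 76 mm apart in a straight row, floor 10 mm and wall tops 22 mm above the bench, so its upper 36 mm stand clear.
- bin22: Bin for the 22 mm saw: fixed grey plastic block 75x75x24 mm, a round pocket 37 mm wide and 14 mm deep in its top (smallest pocket of four). Origin: centre of its underside, 6 mm above the bench; pocket floor 10 mm, top 24 mm above it. A saw fully down has its centre 34 mm above the origin. The bins stand side by side in any order, 76 mm apart in a straight row along their x.
- bin32: Bin for the 32 mm saw: fixed grey plastic block 75x75x24 mm, a round pocket 47 mm wide and 14 mm deep in its top (second smallest pocket of four). Origin: centre of its underside, 6 mm above the bench; pocket floor 10 mm, top 24 mm above it. A saw fully down has its centre 34 mm above the origin. The bins stand side by side in any order, 76 mm apart in a straight row along their x.
- bin41: Bin for the 41 mm saw: fixed grey plastic block 75x75x24 mm, a round pocket 56 mm wide and 14 mm deep in its top (second largest pocket of four). Origin: centre of its underside, 6 mm above the bench; pocket floor 10 mm, top 24 mm above it. A saw fully down has its centre 34 mm above the origin. The bins stand side by side in any order, 76 mm apart in a straight row along their x.
- bin51: Bin for the 51 mm saw: fixed grey plastic block 75x75x24 mm, a round pocket 66 mm wide and 14 mm deep in its top (largest pocket of four). Origin: centre of its underside, 6 mm above the bench; pocket floor 10 mm, top 24 mm above it. A saw fully down has its centre 34 mm above the origin. The bins stand side by side in any order, 76 mm apart in a straight row along their x.
- tape_mid (a point): Tape measure, a black case 70 x 66 x 38 mm lying flat on the bench between the two racks; the point is its centre. Not part of the job.
- arbor_mid (a point): Steel hole-saw arbor with pilot drill, about 120 mm long and 22 mm thick, lying on the bench between the two racks; the point is the centre of its thick collar, x along it towards the drill tip. Not part of the job.

How it is judged:
At the end, for the whole second after the job is handed in: Each of the four hole saws stands upright (within 6 degrees, teeth down) in its own bin, its centre within 10.5 mm of the pocket's middle and within 4 mm of the height it has on the pocket floor; all are released and at rest (horizontal distance between saw22_mid and bin22 below 0.0105 m and z of saw22_mid in the frame of bin22 between 0.03 and 0.038 m and angle between each of saw22_mid, saw32_mid, saw41_mid, saw51_mid's own z axis and vertical below 0.1 rad and linear speed of each of saw22, saw32, saw41, saw51 below 0.02 m/s and contact force between each of saw22, saw32, saw41, saw51 and the fingers below 0.1 N and horizontal distance between saw32_mid and bin32 below 0.0105 m and z of saw32_mid in the frame of bin32 between 0.03 and 0.038 m and horizontal distance between saw41_mid and bin41 below 0.0105 m and z of saw41_mid in the frame of bin41 between 0.03 and 0.038 m and horizontal distance between saw51_mid and bin51 below 0.0105 m and z of saw51_mid in the frame of bin51 between 0.03 and 0.038 m); the robot touches nothing.
It fails at once if a hole saw is dropped into its pocket (faster than 0.65 m/s as it arrives, a fall of over 20 mm) ((horizontal distance between saw22_mid and bin22 below 0.03 m and z of saw22_mid in the frame of bin22 below 0.055 m and linear speed of saw22 above 0.65 m/s) or (horizontal distance between saw32_mid and bin32 below 0.03 m and z of saw32_mid in the frame of bin32 below 0.055 m and linear speed of saw32 above 0.65 m/s) or (horizontal distance between saw41_mid and bin41 below 0.03 m and z of saw41_mid in the frame of bin41 below 0.055 m and linear speed of saw41 above 0.65 m/s) or (horizontal distance between saw51_mid and bin51 below 0.03 m and z of saw51_mid in the frame of bin51 below 0.055 m and linear speed of saw51 above 0.65 m/s)).
It fails at once if the tape measure is shifted by more than 30 mm (distance of tape_mid from where it was at the start of the episode above 0.03 m).
It fails at once if the arbor is shifted by more than 30 mm (distance of arbor_mid from where it was at the start of the episode above 0.03 m).
It also fails if it takes over 112 s, if anything falls off the work surface, if the arm or the gripper's body presses on something with over 40 N, if the wrist force passes 120 N, or if a joint passes its speed limit or range.

### The arm

A 6-joint arm with a two-finger parallel gripper is mounted at the origin on the work surface. World frame = base frame: x ahead of the robot, y to its left, z up, the work surface at z = 0. Lengths are in m, angles in rad, forces in N, time in s.
With the tool pointing down it reaches from about 0.35 to 0.775 m from the base axis. Payload 5.5 kg.
Tool frame: the origin (TCP) lies at the very end of the fingers, on their centre line; the grasp point (between the pads) lies 19 mm behind it; z points along the fingers, y is the line along which they close (so a half turn about z gives the same grasp; the last joint's range is limited). The gripper opens to 85 mm and grips with 20 to 120 N. Pads are 22 mm wide; open, the fingers measure 114 mm over their backs; the gripper's body (76 mm by 85 mm) begins 54 mm behind the grasp point. The pads swing forward as they close: fully open they stand 13 mm farther back than shut.
Start: joints at [-1.381, 0.313, 0.046, 1.304, 0, 1.431], TCP at [0.186, -0.544, 0.231] pointing down, gripper open.
Joint ranges: [-2.76, 2.76], [-0.86, 1.69], [-1.03, 1.26], [-2.2, 2.34], [-1.47, 1.5], [-3.14, 3.14]. Speed limits (rad/s): [2.57, 2.57, 3.14, 3.14, 3.14, 3.14].

### API

Orientations are given as a unit quaternion [w, x, y, z].
In Python, from workcell import env, imaging, ticket gives the robot as it stands. The module is installed in compiled form; this text tells all that it offers.
- The arm moves only by the tool apply_moves, never from a script. Its argument "rows" is a list of rows, each an object with "xyz": the shift along the tool's x, y, z in mm, a list of three; "turn": the turn, a rotation vector about the tool's x, y, z in rad, a list of three; "grip": the opening, from 0 (shut) to 1 (fully open). A call has 1 to 12 rows; each row is the pose to reach, as a shift and turn from the pose commanded when the call began, along the tool's axes at that moment; what a row does not reach only later rows make up. A row lasts 1/12 s, in which the tool goes at most 41.7 mm and 7.16 degrees, less where a joint would pass 70% of its speed; a pose out of reach is approached as far as the arm can. A call with a gripper value outside its range is refused whole. The fingers move at their own pace and stop on an object; "force" is the grip in N (left out, the last holds). Time passes only in rows, so rows that repeat a pose let the fingers close. It gives the time, the measured TCP pose, the force, the opening and the grip force at its end, in the units of the state.
- env.get_state(): the state, without advancing time (a new reading comes with each control period).
- imaging.read_camera(name): name is "scene" or "top"; returns a dict with "color" (384x512x3 uint8, blue, green, red), "z_map" (384x512 float32, m along the optical axis (not along the pixel's ray), 0 where there is no reading), "camera_matrix" (3x3 intrinsics, pixels), "k1" (the pictures are not rectified: a ray, as slopes to the right and down, at radius r is drawn at 1 + k1 r^2 times it, then the intrinsics apply), "view" (4x4, takes a point from world to camera coordinates). Camera axes: x right, y down, z forward; pixel columns grow to the right and rows downward; lengths in m; the calibration is good to about 2 mm. A picture is of the moment at which its call begins.
- ticket.hand_in(): hands the job in; it is judged then, once.
The state is a dict: "clock": time; "joint_pos": joint angles; "qvel": joint speeds; "tau": joint torques, N m; "tcp_pos": TCP position; "orientation": TCP orientation; "wrist_force": force on the tool from outside, world axes, zero at the start; "ft_torque": the same for the moment, N m; "finger_gap": finger opening in m; "grip_force": force on a finger pad.
Only numpy, scipy, OpenCV 4.12 (cv2) and the standard library are available. Lean on these libraries where they do the work, as an engineer would, in place of code of your own. Each camera call takes 0.05 s, during which the arm holds its last target. There are 200 camera calls.

## Working session

There is one attempt and no reset: what is moved stays moved. The work goes in short steps, Python scripts to look and compute and a tool call to move; the robot and the scene stay as the last step left them, time stands still between calls to the robot, and variables do not carry over. Pictures are saved under pics/ and viewed, at most 14 in all, crops included, and the job is handed in when it is done.

Besides the shell and the picture viewer there is one more tool, called after "Call:" by a JSON object that holds its "api" and its "payload", one argument or row to a line. apply_moves: Moves the arm, as the interface text tells. Its arguments: {"type":"object","properties":{"rows":{"type":"array"},"force":{"type":"number"}},"required":["rows"]}

```bash
mkdir -p pics
cat > h.py <<'E'
import numpy as np, cv2
from workcell import env, imaging, ticket
def cam(n):
    c=imaging.read_camera(n); return c
def ray(c,u,v):
    K=np.array(c["camera_matrix"]);k=c["k1"]
    d=np.array([(u-K[0,2])/K[0,0],(v-K[1,2])/K[1,1]]);p=d.copy()
    for _ in range(20): p=d/(1+k*(p@p))
    V=np.array(c["view"]);R=V[:3,:3];t=V[:3,3]
    return -R.T@t, R.T@np.array([p[0],p[1],1.])
def onz(c,u,v,z):
    o,d=ray(c,u,v); return o+d*(z-o[2])/d[2]
def at(c,u,v):
    o,d=ray(c,u,v); return o+d*c["z_map"][int(round(v)),int(round(u))]
def cloud(c):
    K=np.array(c["camera_matrix"]);H,W=c["z_map"].shape
    u,v=np.meshgrid(np.arange(W),np.arange(H))
    d=np.stack([(u-K[0,2])/K[0,0],(v-K[1,2])/K[1,1]],-1);p=d.copy()
    for _ in range(20): p=d/(1+c["k1"]*(p**2).sum(-1,keepdims=True))
    V=np.array(c["view"]);z=c["z_map"]
    P=np.concatenate([p*z[...,None],z[...,None]],-1)
    return (P-V[:3,3])@V[:3,:3]
E
python3 - <<'E'
from h import *
for n in("scene","top"):
    c=cam(n);cv2.imwrite(f"pics/{n}0.png",c["color"]);V=np.array(c["view"]);print(n,c["camera_matrix"],c["k1"],-V[:3,:3].T@V[:3,3],V[:3,:3].round(3).tolist())
s=env.get_state();print({k:np.round(v,3) for k,v in s.items()})
E
```

```text
scene [[419.71894836   0.         255.34034767]
 [  0.         419.71894836 193.4314118 ]
 [  0.           0.           1.        ]] -0.10457939999906823 [0.95397751 0.15175805 0.73299176] [[-0.281, 0.96, 0.001], [0.789, 0.232, -0.569], [-0.547, -0.159, -0.822]]
top [[347.93064337   0.         252.02968424]
 [  0.         347.93064337 185.50966068]
 [  0.           0.           1.        ]] 0.010286438026565672 [ 0.43843766 -0.0101848   0.91998467] [[0.009, -1.0, -0.011], [-0.994, -0.008, -0.106], [0.106, 0.011, -0.994]]
{'clock': np.float64(0.1), 'joint_pos': array([-1.381,  0.314,  0.045,  1.304,  0.   ,  1.431]), 'qvel': array([-0.001, -0.001,  0.002,  0.002, -0.   , -0.002]), 'tau': array([ 3.0000e-03, -4.8173e+01,  2.9924e+01,  1.3000e-02, -0.0000e+00,
       -0.0000e+00]), 'tcp_pos': array([ 0.186, -0.544,  0.23 ]), 'orientation': array([-0.001,  0.986,  0.164,  0.   ]), 'wrist_force': array([-0.244,  0.886, -0.594]), 'ft_torque': array([-0.021,  0.065,  0.018]), 'grip_force': np.float64(0.0), 'finger_gap': np.float64(0.086)}
```

View pics/top0.png

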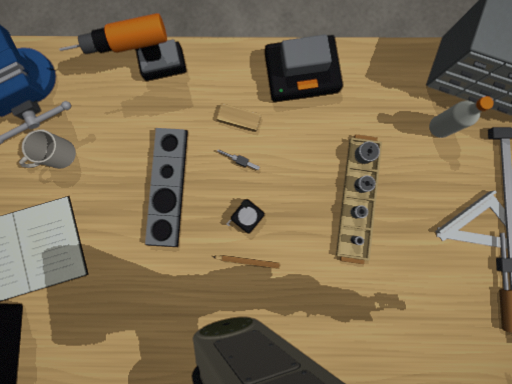

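View pics/scene0.png

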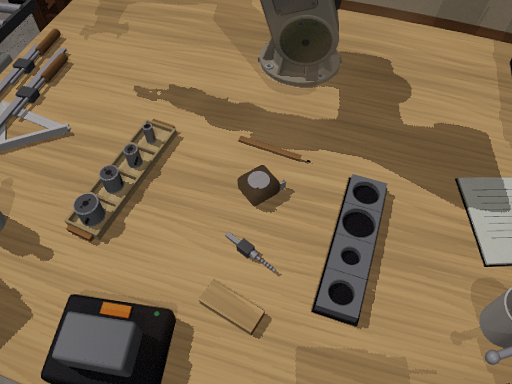

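The top view shows the bins on the left at (170,142), (167,171), (164,200) and (161,230). The saws run largest to smallest at (368,152), (366,184), (361,211) and (358,240). The tape is at (247,216) and the arbor at (240,160). Next I'll measure these.

```bash
cat > meas.py <<'E'
from h import *
def meas():
  out={}
  for n in("top","scene"):
    c=cam(n);P=cloud(c);x,y,z=P[...,0],P[...,1],P[...,2];valid=c["z_map"]>0
    # saw tops
    m=(valid&(z>.048)&(z<.068)&(x>.2)&(x<.62)&(y<-.2)&(y>-.42)).astype(np.uint8)
    k,l,s,cc=cv2.connectedComponentsWithStats(m)
    for i in range(1,k):
        if s[i,4]>12:
            q=P[l==i];r=cv2.minEnclosingCircle(q[:,:2].astype(np.float32));print(n,"saw",np.round(q.mean(0),4),"circ",np.round(r[0],4),round(r[1]*2,4),s[i,4])
    # pockets: dark, in bin block
    g=c["color"].max(2);Q=(valid&(x>.25)&(x<.62)&(y>.17)&(y<.36)&(z<.05)&(z>-.01))
    m=(Q&(g<45)).astype(np.uint8)
    cs,_=cv2.findContours(m,cv2.RETR_EXTERNAL,cv2.CHAIN_APPROX_NONE)
    for q in cs:
        if cv2.contourArea(q)<60: continue
        W=np.array([onz(c,*p[0],.030)[:2] for p in q],np.float32)
        (e,f,a)=cv2.fitEllipse(W);r=cv2.minEnclosingCircle(W)
        print(n,"pocket",np.round(e,4),np.round(f,4),"circ",np.round(r[0],4),round(r[1]*2,4))
    b=Q&(z>.022)&(z<.038)
    if b.any():
        r=cv2.minAreaRect(P[b][:,:2].astype(np.float32));print(n,"binrect",np.round(r[0],4),np.round(r[1],4),r[2],"z",np.median(z[b]), np.round(cv2.boxPoints(r),3).tolist())
meas()
E
python3 meas.py
```

```text
top saw [ 0.6091 -0.2924  0.057 ] circ [ 0.6161 -0.2934] 0.0505 180
top saw [ 0.5384 -0.2845  0.0573] circ [ 0.539  -0.2857] 0.0409 224
top saw [ 0.4686 -0.2692  0.0573] circ [ 0.4688 -0.2698] 0.0313 139
top saw [ 0.3982 -0.2627  0.0571] circ [ 0.3983 -0.2631] 0.0222 68
top pocket [0.4178 0.2293] [0.0479 0.051 ] circ [0.4178 0.2292] 0.0526
top pocket [0.4935 0.2254] [0.0575 0.0611] circ [0.4936 0.2258] 0.0628
top pocket [0.5689 0.2213] [0.0287 0.0321] circ [0.569  0.2205] 0.0331
top binrect [0.5007 0.2284] [0.0764 0.2409] 86.94291687011719 z 0.029106877050513416 [[0.3779999911785126, 0.19699999690055847], [0.6190000176429749, 0.18400000035762787], [0.6230000257492065, 0.25999999046325684], [0.38199999928474426, 0.27300000190734863]]
scene saw [ 0.4025 -0.2587  0.057 ] circ [ 0.4014 -0.2605] 0.0242 85
scene saw [ 0.4727 -0.2652  0.058 ] circ [ 0.47   -0.2677] 0.0336 185
scene saw [ 0.5428 -0.2806  0.0584] circ [ 0.5414 -0.2829] 0.0435 307
scene saw [ 0.6106 -0.2897  0.0588] circ [ 0.6172 -0.2916] 0.05 195
scene pocket [0.5742 0.2244] [0.0287 0.0328] circ [0.5728 0.2246] 0.0347
scene pocket [0.4995 0.2284] [0.054  0.0611] circ [0.4994 0.2285] 0.0638
scene pocket [0.424  0.2323] [0.0436 0.0506] circ [0.4245 0.232 ] 0.0527
scene binrect [0.5005 0.2293] [0.0769 0.2416] 86.87239837646484 z 0.030545913901918027 [[0.3779999911785126, 0.19699999690055847], [0.6190000176429749, 0.18400000035762787], [0.6230000257492065, 0.26100000739097595], [0.38199999928474426, 0.27399998903274536]]
```

```bash
sed -i 's/x<.62/x<.72/g; s/g<45/g<50/' meas.py; python3 meas.py
python3 - <<'E'
from h import *
c=cam("scene");P=cloud(c);z=P[...,2]
m=(c["z_map"]>0)&(abs(P[...,1])<.19)&(P[...,0]>.3)&(P[...,0]<.72)&(z>.006)
m=m.astype(np.uint8);k,l,s,cc=cv2.connectedComponentsWithStats(m)
for i in range(1,k):
  if s[i,4]>15:
    q=P[l==i];print(q.min(0).round(3),q.max(0).round(3),s[i,4])
E
```

```text
top saw [ 0.6194 -0.2927  0.0573] circ [ 0.6205 -0.2938] 0.0511 336
top saw [ 0.5383 -0.2845  0.0573] circ [ 0.539  -0.2858] 0.0413 220
top saw [ 0.4686 -0.2694  0.057 ] circ [ 0.4692 -0.2702] 0.0321 139
top saw [ 0.3982 -0.2626  0.0574] circ [ 0.3983 -0.2633] 0.0216 68
top pocket [0.4179 0.2294] [0.0488 0.0513] circ [0.418  0.2295] 0.0529
top pocket [0.4934 0.2254] [0.0581 0.062 ] circ [0.4934 0.2254] 0.0632
top pocket [0.5689 0.2215] [0.0288 0.0328] circ [0.5687 0.2208] 0.034
top pocket [0.6446 0.2173] [0.039  0.0429] circ [0.6446 0.2186] 0.0449
top binrect [0.5316 0.2266] [0.0764 0.3027] 87.044921875 z 0.029102254997556684 [[0.3779999911785126, 0.19599999487400055], [0.6809999942779541, 0.1809999942779541], [0.6850000023841858, 0.25699999928474426], [0.38199999928474426, 0.27300000190734863]]
scene saw [ 0.4026 -0.259   0.0569] circ [ 0.3996 -0.2599] 0.0251 86
scene saw [ 0.4726 -0.2653  0.0584] circ [ 0.4704 -0.2674] 0.0334 182
scene saw [ 0.5429 -0.2807  0.0584] circ [ 0.5405 -0.2829] 0.0436 307
scene saw [ 0.6244 -0.2882  0.0584] circ [ 0.6225 -0.2909] 0.0544 497
scene pocket [0.6495 0.2202] [0.0394 0.0444] circ [0.6486 0.2205] 0.0459
scene pocket [0.5731 0.2243] [0.0306 0.0337] circ [0.5727 0.2246] 0.035
scene pocket [0.4968 0.228 ] [0.0586 0.0629] circ [0.4962 0.2293] 0.0642
scene pocket [0.4212 0.2316] [0.0483 0.0539] circ [0.4203 0.2329] 0.0545
scene pocket [0.7005 0.1763] [0.0762 0.0766] circ [0.5466 0.2236] 0.3131
scene binrect [0.5336 0.2273] [0.0767 0.3051] 86.88502502441406 z 0.030547869665650745 [[0.3790000081062317, 0.19699999690055847], [0.6840000152587891, 0.1809999942779541], [0.6880000233650208, 0.25699999928474426], [0.382999986410141, 0.27399998903274536]]
[ 0.325 -0.068  0.006] [0.357 0.104 0.013] 365
[ 0.417 -0.029  0.006] [0.503 0.067 0.043] 1162
[0.458 0.177 0.006] [0.688 0.19  0.034] 497
[ 0.58  -0.017  0.006] [0.635 0.096 0.026] 443
[ 0.686 -0.017  0.01 ] [0.72  0.099 0.024] 722
```

Call:
{"api": "apply_moves", "payload": {
  "rows": [
    {"xyz": [60, -40, 0], "turn": [0, 0, -0.12], "grip": 1},
    {"xyz": [90, -60, 0], "turn": [0, 0, -0.24], "grip": 1},
    {"xyz": [120, -80, 0], "turn": [0, 0, -0.36], "grip": 1},
    {"xyz": [150, -100, 0], "turn": [0, 0, -0.48], "grip": 1},
    {"xyz": [180, -120, 0], "turn": [0, 0, -0.6], "grip": 1},
    {"xyz": [210, -140, 20], "turn": [0, 0, -0.72], "grip": 1},
    {"xyz": [240, -160, 40], "turn": [0, 0, -0.84], "grip": 1},
    {"xyz": [270, -180, 60], "turn": [0, 0, -0.96], "grip": 1},
    {"xyz": [293, -198, 80], "turn": [0, 0, -1.08], "grip": 1},
    {"xyz": [293, -198, 80], "turn": [0, 0, -1.2], "grip": 1},
    {"xyz": [293, -198, 80], "turn": [0, 0, -1.32], "grip": 1},
    {"xyz": [293, -198, 80], "turn": [0, 0, -1.44], "grip": 1}
  ]
}}

```text
clock: 1.35
tcp_pos: [0.3995, -0.2606, 0.1508]
orientation: [-0.0, 0.63, 0.776, -0.0]
wrist_force: [0.7, -0.5, -0.2]
finger_gap: 0.0856
grip_force: 0.0
```

Call:
{"api": "apply_moves", "payload": {
  "rows": [
    {"xyz": [0, 0, 0], "turn": [0, 0, -0.12], "grip": 1},
    {"xyz": [0, 0, 0], "turn": [0, 0, -0.24], "grip": 1},
    {"xyz": [0, 0, 0], "turn": [0, 0, -0.36], "grip": 1},
    {"xyz": [0, 0, 0], "turn": [0, 0, -0.48], "grip": 1},
    {"xyz": [0, 0, 0], "turn": [0, 0, -0.6], "grip": 1},
    {"xyz": [0, 0, 0], "turn": [0, 0, -0.72], "grip": 1},
    {"xyz": [0, 0, 0], "turn": [0, 0, -0.84], "grip": 1},
    {"xyz": [0, 0, 0], "turn": [0, 0, -0.96], "grip": 1},
    {"xyz": [0, 0, 0], "turn": [0, 0, -1.08], "grip": 1},
    {"xyz": [0, 0, 0], "turn": [0, 0, -1.2], "grip": 1},
    {"xyz": [0, 0, 0], "turn": [0, 0, -1.32], "grip": 1},
    {"xyz": [0, 0, 0], "turn": [0, 0, -1.37], "grip": 1}
  ]
}}

```text
clock: 2.35
tcp_pos: [0.3993, -0.2619, 0.1514]
orientation: [0.0, -0.002, 1.0, -0.0]
wrist_force: [0.1, -0.3, 0.1]
finger_gap: 0.0855
grip_force: 0.0
```

Run:
```python
from h import *
s=env.get_state();print({k:np.round(v,4) for k,v in s.items()})
```

```text
{'clock': np.float64(2.35), 'joint_pos': array([-7.487e-01,  1.676e-01, -3.449e-01,  1.058e+00, -1.000e-04,
       -7.523e-01]), 'qvel': array([-2.000e-04,  5.000e-04, -1.000e-04,  1.700e-03, -0.000e+00,
       -5.087e-01]), 'tau': array([ 2.70000e-03, -3.78603e+01,  2.80218e+01, -1.70000e-03,
       -4.00000e-04, -2.33000e-02]), 'tcp_pos': array([ 0.3993, -0.2619,  0.1514]), 'orientation': array([ 1.0e-04, -1.8e-03,  1.0e+00, -1.0e-04]), 'wrist_force': array([ 0.1159, -0.2725,  0.0832]), 'ft_torque': array([ 0.002 , -0.0027,  0.0093]), 'grip_force': np.float64(0.0), 'finger_gap': np.float64(0.0855)}
```

Call:
{"api": "apply_moves", "payload": {
  "rows": [
    {"xyz": [0, 0, 30], "turn": [0, 0, 0], "grip": 1},
    {"xyz": [0, 0, 55], "turn": [0, 0, 0], "grip": 1},
    {"xyz": [0, 0, 75], "turn": [0, 0, 0], "grip": 1},
    {"xyz": [0, 0, 85], "turn": [0, 0, 0], "grip": 1}
  ]
}}

```text
clock: 2.68
tcp_pos: [0.3981, -0.2608, 0.0641]
orientation: [-0.001, 0.001, 1.0, 0.001]
wrist_force: [-0.9, 0.1, -0.3]
finger_gap: 0.0854
grip_force: 0.0
```

Run:
```python
from h import *
c=cam("scene");a=c["color"][90:250,50:210];cv2.imwrite("pics/s1.png",cv2.resize(a,None,fx=3.5,fy=3.5))
```

```text
(no output)
```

View pics/s1.png

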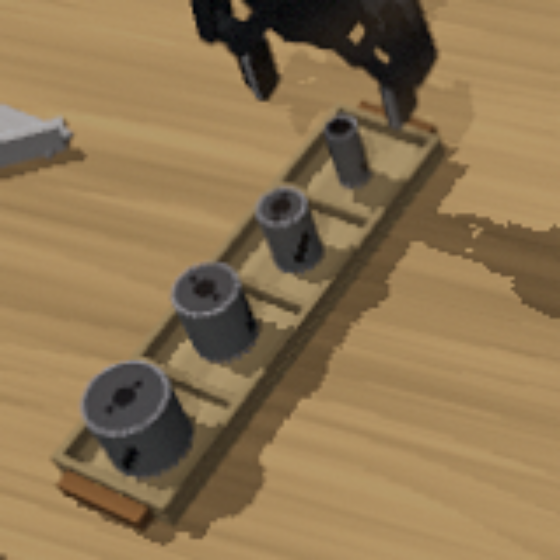

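The crop shows the finger tips at about (262,92) and (397,115), straddling the 22 mm saw whose top is at (342,125). They are lined up, so I'll go down and grip.

Call:
{"api": "apply_moves", "payload": {
  "rows": [
    {"xyz": [0, 0, 20], "turn": [0, 0, 0], "grip": 1},
    {"xyz": [0, 0, 37], "turn": [0, 0, 0], "grip": 1},
    {"xyz": [0, 0, 37], "turn": [0, 0, 0], "grip": 0.6},
    {"xyz": [0, 0, 37], "turn": [0, 0, 0], "grip": 0.3},
    {"xyz": [0, 0, 37], "turn": [0, 0, 0], "grip": 0.1},
    {"xyz": [0, 0, 37], "turn": [0, 0, 0], "grip": 0},
    {"xyz": [0, 0, 37], "turn": [0, 0, 0], "grip": 0},
    {"xyz": [0, 0, 37], "turn": [0, 0, 0], "grip": 0},
    {"xyz": [0, 0, 37], "turn": [0, 0, 0], "grip": 0},
    {"xyz": [0, 0, 37], "turn": [0, 0, 0], "grip": 0}
  ],
  "force": 35
}}

```text
clock: 3.57
tcp_pos: [0.4001, -0.2625, 0.0305]
orientation: [0.001, 0.001, 1.0, -0.001]
wrist_force: [-0.4, 0.6, 6.3]
finger_gap: 0.0207
grip_force: 34.1
```

Call:
{"api": "apply_moves", "payload": {
  "rows": [
    {"xyz": [0, 0, -15], "turn": [0, 0, 0], "grip": 0},
    {"xyz": [0, 0, -40], "turn": [0, 0, 0], "grip": 0},
    {"xyz": [0, 0, -70], "turn": [0, 0, 0], "grip": 0},
    {"xyz": [0, 0, -85], "turn": [0, 0, 0], "grip": 0},
    {"xyz": [0, 0, -90], "turn": [0, 0, 0], "grip": 0},
    {"xyz": [0, 0, -90], "turn": [0, 0, 0], "grip": 0}
  ]
}}

```text
clock: 4.07
tcp_pos: [0.4001, -0.2626, 0.1207]
orientation: [0.001, 0.001, 1.0, -0.001]
wrist_force: [0.3, -0.7, -1.0]
finger_gap: 0.0209
grip_force: 34.3
```

Run:
```python
from h import *
c=cam("scene");a=c["color"][50:210,90:250];cv2.imwrite("pics/s2.png",cv2.resize(a,None,fx=3.5,fy=3.5))
s=env.get_state();print(s["tcp_pos"],s["finger_gap"],s["wrist_force"])
```

```text
[ 0.39941045 -0.26194698  0.11932655] 0.020922140893734016 [-0.03352608 -0.30183566 -1.9233638 ]
```

View pics/s2.png

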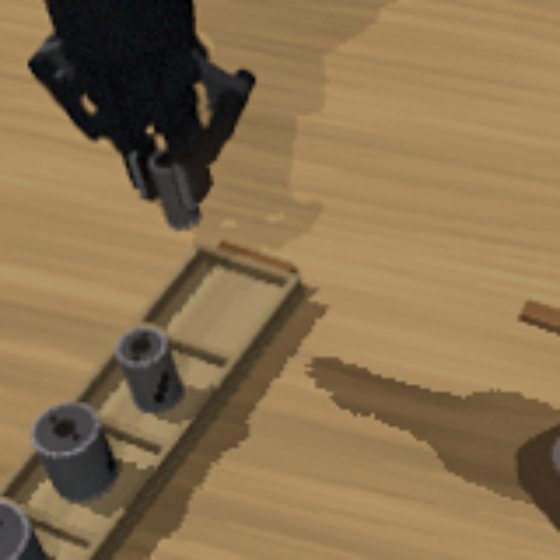

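The 22 mm saw is held upright at about (178,190) in the crop, and its cell is empty. Next is bin22.

Call:
{"api": "apply_moves", "payload": {
  "rows": [
    {"xyz": [-7, 20, 0], "turn": [0, 0, 0], "grip": 0},
    {"xyz": [-20, 57, 0], "turn": [0, 0, 0], "grip": 0},
    {"xyz": [-33, 95, 0], "turn": [0, 0, 0], "grip": 0},
    {"xyz": [-47, 133, 0], "turn": [0, 0, 0], "grip": 0},
    {"xyz": [-60, 171, 0], "turn": [0, 0, 0], "grip": 0},
    {"xyz": [-73, 209, 0], "turn": [0, 0, 0], "grip": 0},
    {"xyz": [-87, 247, 0], "turn": [0, 0, 0], "grip": 0},
    {"xyz": [-100, 285, 0], "turn": [0, 0, 0], "grip": 0},
    {"xyz": [-113, 323, 0], "turn": [0, 0, 0], "grip": 0},
    {"xyz": [-127, 361, 0], "turn": [0, 0, 0], "grip": 0},
    {"xyz": [-140, 399, 0], "turn": [0, 0, 0], "grip": 0},
    {"xyz": [-152, 433, 0], "turn": [0, 0, 0], "grip": 0}
  ]
}}

```text
clock: 5.12
tcp_pos: [0.5512, 0.1732, 0.117]
orientation: [-0.002, 0.0, 1.0, -0.0]
wrist_force: [0.9, 0.1, -0.3]
finger_gap: 0.0211
grip_force: 34.4
```

Call:
{"api": "apply_moves", "payload": {
  "rows": [
    {"xyz": [-10, 30, 0], "turn": [0, 0, 0], "grip": 0},
    {"xyz": [-16, 46, 0], "turn": [0, 0, 0], "grip": 0},
    {"xyz": [-19, 54, 0], "turn": [0, 0, 0], "grip": 0},
    {"xyz": [-19, 54, 10], "turn": [0, 0, 0], "grip": 0},
    {"xyz": [-19, 54, 30], "turn": [0, 0, 0], "grip": 0},
    {"xyz": [-19, 54, 40], "turn": [0, 0, 0], "grip": 0},
    {"xyz": [-19, 54, 40], "turn": [0, 0, 0], "grip": 0},
    {"xyz": [-19, 54, 40], "turn": [0, 0, 0], "grip": 0}
  ]
}}

```text
clock: 5.78
tcp_pos: [0.5698, 0.2233, 0.0779]
orientation: [-0.002, 0.002, 1.0, -0.001]
wrist_force: [0.0, 0.9, 0.6]
finger_gap: 0.0205
grip_force: 34.4
```

Run:
```python
from h import *
c=cam("scene");a=c["color"][140:330,280:440];cv2.imwrite("pics/s3.png",cv2.resize(a,None,fx=3,fy=3))
s=env.get_state();print(s["tcp_pos"],s["finger_gap"],s["wrist_force"],s["joint_pos"])
```

```text
[0.57077185 0.22373139 0.07898918] 0.020627346872907723 [ 1.03040752 -0.39262118  0.02221053] [ 2.42809249e-01  4.69181206e-01 -1.05658774e-01  9.97174461e-01
 -2.07774400e-04  2.45955621e-01]
```

View pics/s3.png

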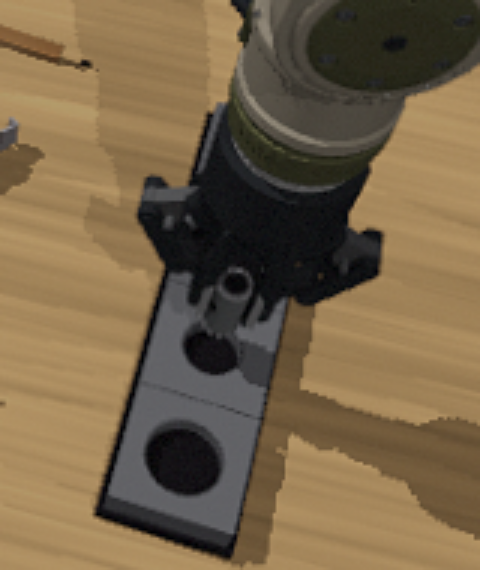

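The saw, with its top at (235,282), hangs over the smallest pocket at (211,348). Projected straight down, it lands in the middle. I'll lower it now.

Call:
{"api": "apply_moves", "payload": {
  "rows": [
    {"xyz": [0, 0, 15], "turn": [0, 0, 0], "grip": 0},
    {"xyz": [0, 0, 27], "turn": [0, 0, 0], "grip": 0},
    {"xyz": [0, 0, 35], "turn": [0, 0, 0], "grip": 0},
    {"xyz": [0, 0, 40], "turn": [0, 0, 0], "grip": 0},
    {"xyz": [0, 0, 42], "turn": [0, 0, 0], "grip": 0},
    {"xyz": [0, 0, 44], "turn": [0, 0, 0], "grip": 0},
    {"xyz": [0, 0, 44], "turn": [0, 0, 0], "grip": 0},
    {"xyz": [0, 0, 44], "turn": [0, 0, 0], "grip": 0}
  ]
}}

```text
clock: 6.5
tcp_pos: [0.5716, 0.2248, 0.0365]
orientation: [0.001, 0.001, 1.0, -0.0]
wrist_force: [-1.6, -0.3, 4.3]
finger_gap: 0.0208
grip_force: 34.7
```

Contact on the pocket floor is about 4 N. I'll release, rise, and return to saw32.

Call:
{"api": "apply_moves", "payload": {
  "rows": [
    {"xyz": [0, 0, 0], "turn": [0, 0, 0], "grip": 0.3},
    {"xyz": [0, 0, 0], "turn": [0, 0, 0], "grip": 0.5},
    {"xyz": [0, 0, 0], "turn": [0, 0, 0], "grip": 0.8},
    {"xyz": [0, 0, 0], "turn": [0, 0, 0], "grip": 1},
    {"xyz": [0, 0, 0], "turn": [0, 0, 0], "grip": 1},
    {"xyz": [0, 0, -15], "turn": [0, 0, 0], "grip": 1},
    {"xyz": [0, 0, -45], "turn": [0, 0, 0], "grip": 1},
    {"xyz": [0, 0, -80], "turn": [0, 0, 0], "grip": 1},
    {"xyz": [0, 0, -100], "turn": [0, 0, 0], "grip": 1},
    {"xyz": [0, 0, -100], "turn": [0, 0, 0], "grip": 1}
  ]
}}

```text
clock: 7.33
tcp_pos: [0.5744, 0.2257, 0.1408]
orientation: [0.004, 0.001, 1.0, 0.001]
wrist_force: [0.8, -0.7, 0.4]
finger_gap: 0.0854
grip_force: 0.0
```

Run:
```python
from h import *
s=env.get_state();print(s["tcp_pos"],s["finger_gap"],s["wrist_force"])
c=cam("top");P=cloud(c)
cv2.imwrite("pics/t4.png",cv2.resize(c["color"][110:270,120:400],None,fx=2.8,fy=2.8,interpolation=cv2.INTER_CUBIC))
```

```text
[0.57438529 0.22571543 0.14084628] 0.08538548056875603 [ 0.83881994 -0.67207561  0.43336384]
```

View pics/t4.png

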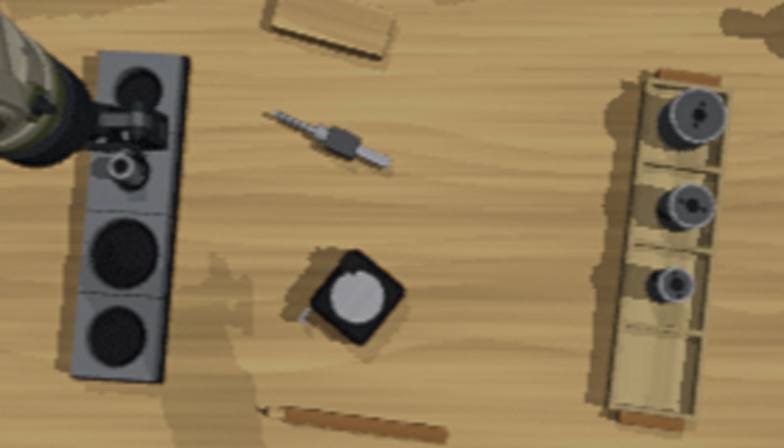

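Saw22 stands in its bin at (122,165), and the tape and arbor haven't moved. On to saw32.

Call:
{"api": "apply_moves", "payload": {
  "rows": [
    {"xyz": [4, -20, 0], "turn": [0, 0, 0], "grip": 1},
    {"xyz": [12, -58, 0], "turn": [0, 0, 0], "grip": 1},
    {"xyz": [20, -98, 0], "turn": [0, 0, 0], "grip": 1},
    {"xyz": [28, -138, 0], "turn": [0, 0, 0], "grip": 1},
    {"xyz": [37, -178, 0], "turn": [0, 0, 0], "grip": 1},
    {"xyz": [45, -218, 0], "turn": [0, 0, 0], "grip": 1},
    {"xyz": [53, -258, 0], "turn": [0, 0, 0], "grip": 1},
    {"xyz": [61, -298, 0], "turn": [0, 0, 0], "grip": 1},
    {"xyz": [70, -338, 0], "turn": [0, 0, 0], "grip": 1},
    {"xyz": [78, -378, 0], "turn": [0, 0, 0], "grip": 1},
    {"xyz": [86, -418, 0], "turn": [0, 0, 0], "grip": 1},
    {"xyz": [94, -458, 0], "turn": [0, 0, 0], "grip": 1}
  ]
}}

```text
clock: 8.38
tcp_pos: [0.4747, -0.2343, 0.1338]
orientation: [-0.001, 0.001, 1.0, 0.001]
wrist_force: [1.3, 0.2, 0.7]
finger_gap: 0.0853
grip_force: 0.0
```

Call:
{"api": "apply_moves", "payload": {
  "rows": [
    {"xyz": [5, -25, 0], "turn": [0, 0, 0], "grip": 1},
    {"xyz": [7, -35, 0], "turn": [0, 0, 0], "grip": 1},
    {"xyz": [7, -35, 20], "turn": [0, 0, 0], "grip": 1},
    {"xyz": [7, -35, 40], "turn": [0, 0, 0], "grip": 1},
    {"xyz": [7, -35, 50], "turn": [0, 0, 0], "grip": 1},
    {"xyz": [7, -35, 50], "turn": [0, 0, 0], "grip": 1},
    {"xyz": [7, -35, 50], "turn": [0, 0, 0], "grip": 1}
  ]
}}

```text
clock: 8.97
tcp_pos: [0.4687, -0.2668, 0.0844]
orientation: [-0.001, 0.0, 1.0, 0.001]
wrist_force: [0.1, 0.2, -0.2]
finger_gap: 0.085
grip_force: 0.0
```

Run:
```python
from h import *
c=cam("scene");a=c["color"][90:250,50:210];cv2.imwrite("pics/s5.png",cv2.resize(a,None,fx=3.5,fy=3.5))
for i in range(4):
  s=env.get_state();print(s["tcp_pos"],s["clock"]);cam("top")
```

```text
[ 0.46941525 -0.2673013   0.08536545] 9.0167
[ 0.46988594 -0.26773998  0.08596668] 9.0667
[ 0.47010152 -0.26799243  0.08629744] 9.1167
[ 0.47013952 -0.26811088  0.08639986] 9.1667
```

View pics/s5.png

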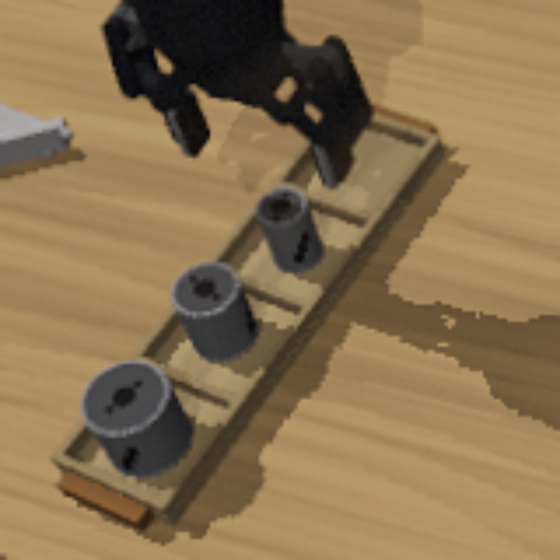

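The fingers, with tips at (195,145) and (335,175), straddle the 32 mm saw at (285,205).

Call:
{"api": "apply_moves", "payload": {
  "rows": [
    {"xyz": [0, 0, 20], "turn": [0, 0, 0], "grip": 1},
    {"xyz": [0, 0, 40], "turn": [0, 0, 0], "grip": 1},
    {"xyz": [0, 0, 53], "turn": [0, 0, 0], "grip": 1},
    {"xyz": [0, 0, 58], "turn": [0, 0, 0], "grip": 0.8},
    {"xyz": [0, 0, 58], "turn": [0, 0, 0], "grip": 0.5},
    {"xyz": [0, 0, 58], "turn": [0, 0, 0], "grip": 0.25},
    {"xyz": [0, 0, 58], "turn": [0, 0, 0], "grip": 0.1},
    {"xyz": [0, 0, 58], "turn": [0, 0, 0], "grip": 0},
    {"xyz": [0, 0, 58], "turn": [0, 0, 0], "grip": 0},
    {"xyz": [0, 0, 58], "turn": [0, 0, 0], "grip": 0}
  ],
  "force": 35
}}

```text
clock: 10.05
tcp_pos: [0.4703, -0.2687, 0.0287]
orientation: [0.001, 0.001, 1.0, -0.001]
wrist_force: [0.9, -0.5, 6.1]
finger_gap: 0.0311
grip_force: 35.0
```

Call:
{"api": "apply_moves", "payload": {
  "rows": [
    {"xyz": [0, 0, -15], "turn": [0, 0, 0], "grip": 0},
    {"xyz": [0, 0, -40], "turn": [0, 0, 0], "grip": 0},
    {"xyz": [0, 0, -70], "turn": [0, 0, 0], "grip": 0},
    {"xyz": [0, 0, -90], "turn": [0, 0, 0], "grip": 0},
    {"xyz": [0, 0, -90], "turn": [0, 0, 0], "grip": 0}
  ]
}}

```text
clock: 10.47
tcp_pos: [0.4716, -0.2698, 0.122]
orientation: [0.003, 0.001, 1.0, -0.002]
wrist_force: [0.6, -1.3, -0.2]
finger_gap: 0.031
grip_force: 34.8
```

Run:
```python
from h import *
for i in range(4):cam("top")
s=env.get_state();print(s["tcp_pos"],s["finger_gap"],s["grip_force"])
```

```text
[ 0.46851571 -0.26733938  0.11611534] 0.03090810547274059 34.81927156448364
```

Call:
{"api": "apply_moves", "payload": {
  "rows": [
    {"xyz": [-7, 20, 0], "turn": [0, 0, 0], "grip": 0},
    {"xyz": [-20, 57, 0], "turn": [0, 0, 0], "grip": 0},
    {"xyz": [-34, 95, 0], "turn": [0, 0, 0], "grip": 0},
    {"xyz": [-48, 133, 0], "turn": [0, 0, 0], "grip": 0},
    {"xyz": [-62, 171, 0], "turn": [0, 0, 0], "grip": 0},
    {"xyz": [-75, 209, 0], "turn": [0, 0, 0], "grip": 0},
    {"xyz": [-89, 247, 0], "turn": [0, 0, 0], "grip": 0},
    {"xyz": [-103, 285, 0], "turn": [0, 0, 0], "grip": 0},
    {"xyz": [-116, 323, 0], "turn": [0, 0, 0], "grip": 0},
    {"xyz": [-130, 361, 0], "turn": [0, 0, 0], "grip": 0},
    {"xyz": [-144, 399, 0], "turn": [0, 0, 0], "grip": 0},
    {"xyz": [-156, 434, 0], "turn": [0, 0, 0], "grip": 0}
  ]
}}

```text
clock: 11.67
tcp_pos: [0.6254, 0.168, 0.115]
orientation: [-0.002, 0.001, 1.0, -0.0]
wrist_force: [0.6, -0.5, -0.3]
finger_gap: 0.0313
grip_force: 34.9
```

Call:
{"api": "apply_moves", "payload": {
  "rows": [
    {"xyz": [-10, 30, 0], "turn": [0, 0, 0], "grip": 0},
    {"xyz": [-17, 47, 0], "turn": [0, 0, 0], "grip": 0},
    {"xyz": [-20, 55, 0], "turn": [0, 0, 0], "grip": 0},
    {"xyz": [-20, 55, 0], "turn": [0, 0, 0], "grip": 0},
    {"xyz": [-20, 55, 15], "turn": [0, 0, 0], "grip": 0},
    {"xyz": [-20, 55, 30], "turn": [0, 0, 0], "grip": 0},
    {"xyz": [-20, 55, 40], "turn": [0, 0, 0], "grip": 0},
    {"xyz": [-20, 55, 40], "turn": [0, 0, 0], "grip": 0},
    {"xyz": [-20, 55, 40], "turn": [0, 0, 0], "grip": 0}
  ]
}}

```text
clock: 12.42
tcp_pos: [0.6451, 0.2193, 0.0763]
orientation: [-0.001, 0.002, 1.0, -0.0]
wrist_force: [-0.4, -0.1, -1.5]
finger_gap: 0.0308
grip_force: 34.9
```

Run:
```python
from h import *
for i in range(4):cam("top")
c=cam("scene");a=c["color"][160:340,280:440];cv2.imwrite("pics/s6.png",cv2.resize(a,None,fx=3,fy=3))
s=env.get_state();print(s["tcp_pos"],s["finger_gap"],s["grip_force"])
```

```text
[0.64689077 0.22056988 0.07842976] 0.030844744621608914 34.93480682373047
```

View pics/s6.png

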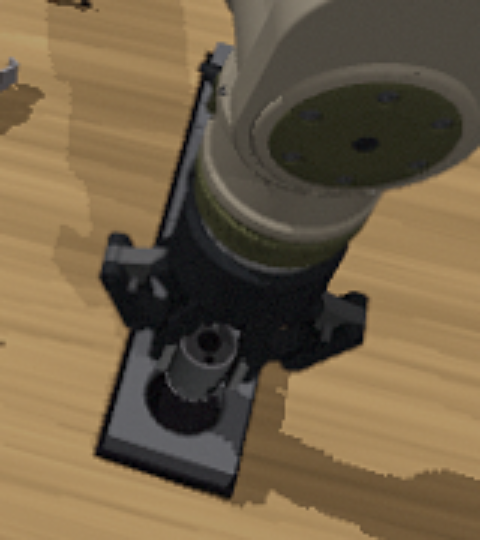

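The 32 mm saw at (208,345) hangs over the second-smallest pocket at (185,400) and is lined up. I'll lower it.

Call:
{"api": "apply_moves", "payload": {
  "rows": [
    {"xyz": [0, 0, 15], "turn": [0, 0, 0], "grip": 0},
    {"xyz": [0, 0, 27], "turn": [0, 0, 0], "grip": 0},
    {"xyz": [0, 0, 35], "turn": [0, 0, 0], "grip": 0},
    {"xyz": [0, 0, 40], "turn": [0, 0, 0], "grip": 0},
    {"xyz": [0, 0, 42], "turn": [0, 0, 0], "grip": 0},
    {"xyz": [0, 0, 44], "turn": [0, 0, 0], "grip": 0},
    {"xyz": [0, 0, 44], "turn": [0, 0, 0], "grip": 0},
    {"xyz": [0, 0, 44], "turn": [0, 0, 0], "grip": 0}
  ]
}}

```text
clock: 13.33
tcp_pos: [0.6456, 0.2206, 0.0347]
orientation: [-0.0, 0.001, 1.0, -0.0]
wrist_force: [-4.6, -1.3, 6.9]
finger_gap: 0.031
grip_force: 35.5
```

Call:
{"api": "apply_moves", "payload": {
  "rows": [
    {"xyz": [0, 0, 0], "turn": [0, 0, 0], "grip": 0.45},
    {"xyz": [0, 0, 0], "turn": [0, 0, 0], "grip": 0.6},
    {"xyz": [0, 0, 0], "turn": [0, 0, 0], "grip": 0.8},
    {"xyz": [0, 0, 0], "turn": [0, 0, 0], "grip": 1},
    {"xyz": [0, 0, 0], "turn": [0, 0, 0], "grip": 1},
    {"xyz": [0, 0, -15], "turn": [0, 0, 0], "grip": 1},
    {"xyz": [0, 0, -45], "turn": [0, 0, 0], "grip": 1},
    {"xyz": [0, 0, -80], "turn": [0, 0, 0], "grip": 1},
    {"xyz": [0, 0, -100], "turn": [0, 0, 0], "grip": 1},
    {"xyz": [0, 0, -100], "turn": [0, 0, 0], "grip": 1}
  ]
}}

```text
clock: 14.17
tcp_pos: [0.6494, 0.2214, 0.1394]
orientation: [0.005, 0.001, 1.0, 0.001]
wrist_force: [1.2, -0.1, 1.2]
finger_gap: 0.0854
grip_force: 0.0
```

Call:
{"api": "apply_moves", "payload": {
  "rows": [
    {"xyz": [4, -20, 0], "turn": [0, 0, 0], "grip": 1},
    {"xyz": [12, -58, 0], "turn": [0, 0, 0], "grip": 1},
    {"xyz": [21, -98, 0], "turn": [0, 0, 0], "grip": 1},
    {"xyz": [29, -138, 0], "turn": [0, 0, 0], "grip": 1},
    {"xyz": [37, -178, 0], "turn": [0, 0, 0], "grip": 1},
    {"xyz": [46, -218, 0], "turn": [0, 0, 0], "grip": 1},
    {"xyz": [54, -258, 0], "turn": [0, 0, 0], "grip": 1},
    {"xyz": [63, -298, 0], "turn": [0, 0, 0], "grip": 1},
    {"xyz": [71, -338, 0], "turn": [0, 0, 0], "grip": 1},
    {"xyz": [79, -378, 0], "turn": [0, 0, 0], "grip": 1},
    {"xyz": [88, -418, 0], "turn": [0, 0, 0], "grip": 1},
    {"xyz": [96, -458, 0], "turn": [0, 0, 0], "grip": 1}
  ]
}}

```text
clock: 15.17
tcp_pos: [0.5483, -0.2388, 0.1327]
orientation: [-0.0, 0.001, 1.0, 0.0]
wrist_force: [1.0, -0.7, -0.6]
finger_gap: 0.0857
grip_force: 0.0
```

Call:
{"api": "apply_moves", "payload": {
  "rows": [
    {"xyz": [6, -30, 0], "turn": [0, 0, 0], "grip": 1},
    {"xyz": [10, -47, 0], "turn": [0, 0, 0], "grip": 1},
    {"xyz": [10, -47, 20], "turn": [0, 0, 0], "grip": 1},
    {"xyz": [10, -47, 40], "turn": [0, 0, 0], "grip": 1},
    {"xyz": [10, -47, 50], "turn": [0, 0, 0], "grip": 1},
    {"xyz": [10, -47, 50], "turn": [0, 0, 0], "grip": 1},
    {"xyz": [10, -47, 50], "turn": [0, 0, 0], "grip": 1}
  ]
}}

```text
clock: 15.75
tcp_pos: [0.5387, -0.2834, 0.0826]
orientation: [-0.001, 0.001, 1.0, 0.001]
wrist_force: [0.1, 0.0, 0.7]
finger_gap: 0.0855
grip_force: 0.0
```

```bash
python3 - <<'E'
from h import *
for i in range(5):c=cam("scene")
a=c["color"][110:350,50:390];cv2.imwrite("pics/s7.png",cv2.resize(a,None,fx=2.3,fy=2.3))
s=env.get_state();print(s["tcp_pos"],s["finger_gap"],s["clock"])
E
python3 meas.py | grep saw
```

```text
[ 0.54011954 -0.28426769  0.0845266 ] 0.08535223105999654 16.0
top saw [ 0.6193 -0.2927  0.0572] circ [ 0.6201 -0.2934] 0.0512 337
top saw [ 0.5279 -0.2838  0.0572] circ [ 0.5326 -0.2849] 0.0373 89
scene saw [ 0.5428 -0.2806  0.0585] circ [ 0.5411 -0.2829] 0.0433 303
scene saw [ 0.6245 -0.288   0.0584] circ [ 0.622 -0.29 ] 0.0531 503
```

View pics/s7.png

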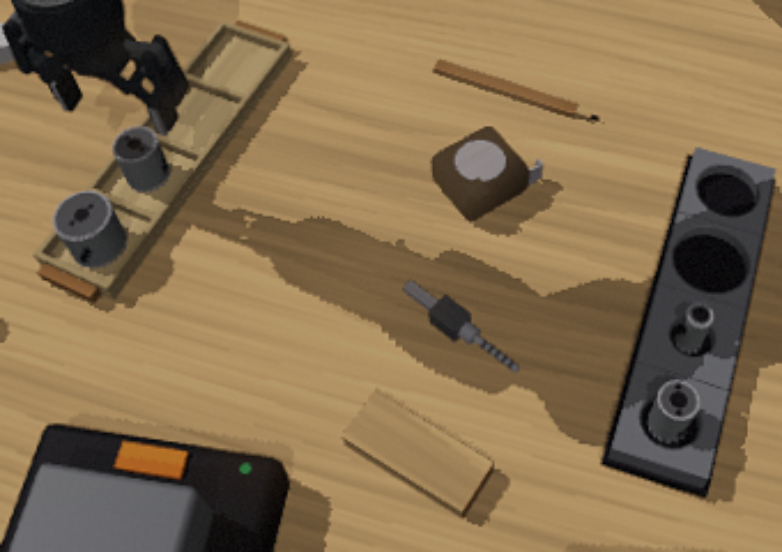

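Saw22 at (697,320) and saw32 at (675,405) stand in their bins, and the fingers straddle the 41 mm saw at (137,145). Gripping it now.

Call:
{"api": "apply_moves", "payload": {
  "rows": [
    {"xyz": [0, 0, 20], "turn": [0, 0, 0], "grip": 1},
    {"xyz": [0, 0, 40], "turn": [0, 0, 0], "grip": 1},
    {"xyz": [0, 0, 53], "turn": [0, 0, 0], "grip": 1},
    {"xyz": [0, 0, 58], "turn": [0, 0, 0], "grip": 0.8},
    {"xyz": [0, 0, 58], "turn": [0, 0, 0], "grip": 0.5},
    {"xyz": [0, 0, 58], "turn": [0, 0, 0], "grip": 0.25},
    {"xyz": [0, 0, 58], "turn": [0, 0, 0], "grip": 0.1},
    {"xyz": [0, 0, 58], "turn": [0, 0, 0], "grip": 0},
    {"xyz": [0, 0, 58], "turn": [0, 0, 0], "grip": 0},
    {"xyz": [0, 0, 58], "turn": [0, 0, 0], "grip": 0}
  ],
  "force": 40
}}

```text
clock: 16.93
tcp_pos: [0.5402, -0.2847, 0.0267]
orientation: [0.001, 0.001, 1.0, -0.001]
wrist_force: [0.7, -0.5, 4.7]
finger_gap: 0.0395
grip_force: 40.7
```

Call:
{"api": "apply_moves", "payload": {
  "rows": [
    {"xyz": [0, 0, -15], "turn": [0, 0, 0], "grip": 0},
    {"xyz": [0, 0, -40], "turn": [0, 0, 0], "grip": 0},
    {"xyz": [0, 0, -70], "turn": [0, 0, 0], "grip": 0},
    {"xyz": [0, 0, -90], "turn": [0, 0, 0], "grip": 0},
    {"xyz": [0, 0, -90], "turn": [0, 0, 0], "grip": 0}
  ]
}}

```text
clock: 17.35
tcp_pos: [0.5417, -0.2858, 0.1204]
orientation: [0.003, 0.001, 1.0, -0.002]
wrist_force: [1.7, -0.4, 0.2]
finger_gap: 0.0401
grip_force: 40.5
```

Run:
```python
from h import *
for i in range(4):cam("top")
s=env.get_state();print(s["tcp_pos"],s["finger_gap"],s["grip_force"])
```

```text
[ 0.53841522 -0.28350766  0.11397857] 0.040079629567948805 40.50517916679382
```

Call:
{"api": "apply_moves", "payload": {
  "rows": [
    {"xyz": [5, 20, 0], "turn": [0, 0, 0], "grip": 0},
    {"xyz": [14, 58, 0], "turn": [0, 0, 0], "grip": 0},
    {"xyz": [23, 97, 0], "turn": [0, 0, 0], "grip": 0},
    {"xyz": [32, 136, 0], "turn": [0, 0, 0], "grip": 0},
    {"xyz": [41, 175, 0], "turn": [0, 0, 0], "grip": 0},
    {"xyz": [50, 214, 0], "turn": [0, 0, 0], "grip": 0},
    {"xyz": [59, 253, 0], "turn": [0, 0, 0], "grip": 0},
    {"xyz": [68, 292, 0], "turn": [0, 0, 0], "grip": 0},
    {"xyz": [78, 331, 0], "turn": [0, 0, 0], "grip": 0},
    {"xyz": [87, 370, 0], "turn": [0, 0, 0], "grip": 0},
    {"xyz": [96, 409, 0], "turn": [0, 0, 0], "grip": 0},
    {"xyz": [105, 448, 0], "turn": [0, 0, 0], "grip": 0}
  ]
}}

```text
clock: 18.55
tcp_pos: [0.433, 0.1656, 0.1138]
orientation: [-0.001, 0.001, 1.0, -0.0]
wrist_force: [0.6, -0.3, -1.8]
finger_gap: 0.0401
grip_force: 40.7
```

Call:
{"api": "apply_moves", "payload": {
  "rows": [
    {"xyz": [8, 34, 0], "turn": [0, 0, 0], "grip": 0},
    {"xyz": [14, 58, 0], "turn": [0, 0, 0], "grip": 0},
    {"xyz": [16, 69, 0], "turn": [0, 0, 0], "grip": 0},
    {"xyz": [16, 69, 0], "turn": [0, 0, 0], "grip": 0},
    {"xyz": [16, 69, 15], "turn": [0, 0, 0], "grip": 0},
    {"xyz": [16, 69, 30], "turn": [0, 0, 0], "grip": 0},
    {"xyz": [16, 69, 40], "turn": [0, 0, 0], "grip": 0},
    {"xyz": [16, 69, 40], "turn": [0, 0, 0], "grip": 0},
    {"xyz": [16, 69, 40], "turn": [0, 0, 0], "grip": 0}
  ]
}}

```text
clock: 19.3
tcp_pos: [0.4186, 0.2319, 0.0744]
orientation: [-0.001, 0.002, 1.0, -0.001]
wrist_force: [0.4, 0.8, -1.1]
finger_gap: 0.0401
grip_force: 40.7
```

Run:
```python
from h import *
for i in range(4):cam("top")
c=cam("scene");a=c["color"][130:330,280:440];cv2.imwrite("pics/s8.png",cv2.resize(a,None,fx=3,fy=3))
s=env.get_state();print(s["tcp_pos"],s["finger_gap"],s["grip_force"])
```

```text
[0.41991622 0.23310503 0.07599808] 0.04014583952986031 40.69223999977112
```

View pics/s8.png

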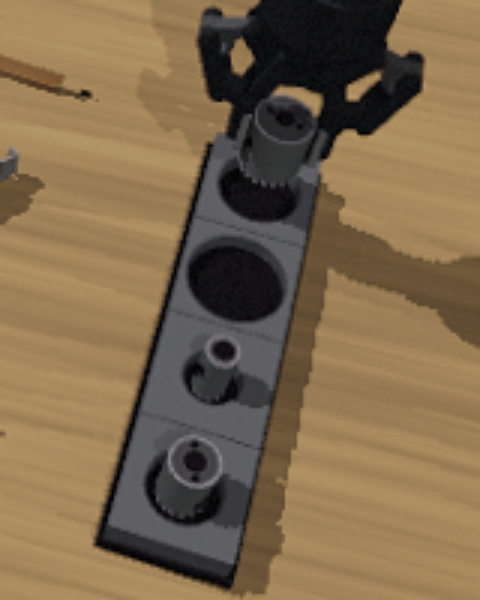

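The 41 mm saw, with its top at (283,118), hangs over its pocket at (259,190). I'll lower and release it.

Call:
{"api": "apply_moves", "payload": {
  "rows": [
    {"xyz": [0, 0, 15], "turn": [0, 0, 0], "grip": 0},
    {"xyz": [0, 0, 27], "turn": [0, 0, 0], "grip": 0},
    {"xyz": [0, 0, 35], "turn": [0, 0, 0], "grip": 0},
    {"xyz": [0, 0, 40], "turn": [0, 0, 0], "grip": 0},
    {"xyz": [0, 0, 42], "turn": [0, 0, 0], "grip": 0},
    {"xyz": [0, 0, 44], "turn": [0, 0, 0], "grip": 0},
    {"xyz": [0, 0, 44], "turn": [0, 0, 0], "grip": 0},
    {"xyz": [0, 0, 44], "turn": [0, 0, 0], "grip": 0}
  ]
}}

```text
clock: 20.22
tcp_pos: [0.419, 0.233, 0.0326]
orientation: [0.0, 0.001, 1.0, -0.0]
wrist_force: [-4.5, -2.7, 9.8]
finger_gap: 0.04
grip_force: 41.6
```

Call:
{"api": "apply_moves", "payload": {
  "rows": [
    {"xyz": [0, 0, 0], "turn": [0, 0, 0], "grip": 0.55},
    {"xyz": [0, 0, 0], "turn": [0, 0, 0], "grip": 0.7},
    {"xyz": [0, 0, 0], "turn": [0, 0, 0], "grip": 0.9},
    {"xyz": [0, 0, 0], "turn": [0, 0, 0], "grip": 1},
    {"xyz": [0, 0, 0], "turn": [0, 0, 0], "grip": 1},
    {"xyz": [0, 0, -15], "turn": [0, 0, 0], "grip": 1},
    {"xyz": [0, 0, -45], "turn": [0, 0, 0], "grip": 1},
    {"xyz": [0, 0, -80], "turn": [0, 0, 0], "grip": 1},
    {"xyz": [0, 0, -100], "turn": [0, 0, 0], "grip": 1},
    {"xyz": [0, 0, -100], "turn": [0, 0, 0], "grip": 1}
  ]
}}

```text
clock: 21.05
tcp_pos: [0.4223, 0.2342, 0.1358]
orientation: [0.004, 0.001, 1.0, 0.001]
wrist_force: [0.7, 0.4, 1.0]
finger_gap: 0.0854
grip_force: 0.0
```

Call:
{"api": "apply_moves", "payload": {
  "rows": [
    {"xyz": [-7, -20, 0], "turn": [0, 0, 0], "grip": 1},
    {"xyz": [-22, -57, 0], "turn": [0, 0, 0], "grip": 1},
    {"xyz": [-37, -95, 0], "turn": [0, 0, 0], "grip": 1},
    {"xyz": [-51, -133, 0], "turn": [0, 0, 0], "grip": 1},
    {"xyz": [-66, -171, 0], "turn": [0, 0, 0], "grip": 1},
    {"xyz": [-80, -209, 0], "turn": [0, 0, 0], "grip": 1},
    {"xyz": [-95, -247, 0], "turn": [0, 0, 0], "grip": 1},
    {"xyz": [-110, -285, 0], "turn": [0, 0, 0], "grip": 1},
    {"xyz": [-124, -323, 0], "turn": [0, 0, 0], "grip": 1},
    {"xyz": [-139, -361, 0], "turn": [0, 0, 0], "grip": 1},
    {"xyz": [-154, -399, 0], "turn": [0, 0, 0], "grip": 1},
    {"xyz": [-167, -435, 0], "turn": [0, 0, 0], "grip": 1}
  ]
}}

```text
clock: 22.05
tcp_pos: [0.5856, -0.2044, 0.1301]
orientation: [-0.0, 0.001, 1.0, 0.0]
wrist_force: [1.3, 0.2, 0.1]
finger_gap: 0.0855
grip_force: 0.0
```

Call:
{"api": "apply_moves", "payload": {
  "rows": [
    {"xyz": [-14, -36, 0], "turn": [0, 0, 0], "grip": 1},
    {"xyz": [-28, -72, 0], "turn": [0, 0, 0], "grip": 1},
    {"xyz": [-35, -90, 0], "turn": [0, 0, 0], "grip": 1},
    {"xyz": [-35, -90, 20], "turn": [0, 0, 0], "grip": 1},
    {"xyz": [-35, -90, 40], "turn": [0, 0, 0], "grip": 1},
    {"xyz": [-35, -90, 50], "turn": [0, 0, 0], "grip": 1},
    {"xyz": [-35, -90, 50], "turn": [0, 0, 0], "grip": 1},
    {"xyz": [-35, -90, 50], "turn": [0, 0, 0], "grip": 1}
  ]
}}

```text
clock: 22.72
tcp_pos: [0.6195, -0.2915, 0.0802]
orientation: [-0.001, 0.001, 1.0, 0.001]
wrist_force: [-0.1, -0.4, 0.2]
finger_gap: 0.0855
grip_force: 0.0
```

```bash
python3 - <<'E'
from h import *
for i in range(5):c=cam("scene")
a=c["color"][110:350,50:390];cv2.imwrite("pics/s9.png",cv2.resize(a,None,fx=2.3,fy=2.3))
s=env.get_state();print(s["tcp_pos"],s["finger_gap"],s["clock"])
E
python3 meas.py | grep saw
```

```text
[ 0.6210608  -0.29237298  0.08284167] 0.08547818649977343 22.9667
top saw [ 0.6117 -0.2929  0.0572] circ [ 0.6189 -0.294 ] 0.0511 218
scene saw [ 0.6256 -0.2887  0.0582] circ [ 0.6223 -0.2901] 0.054 468
```

View pics/s9.png

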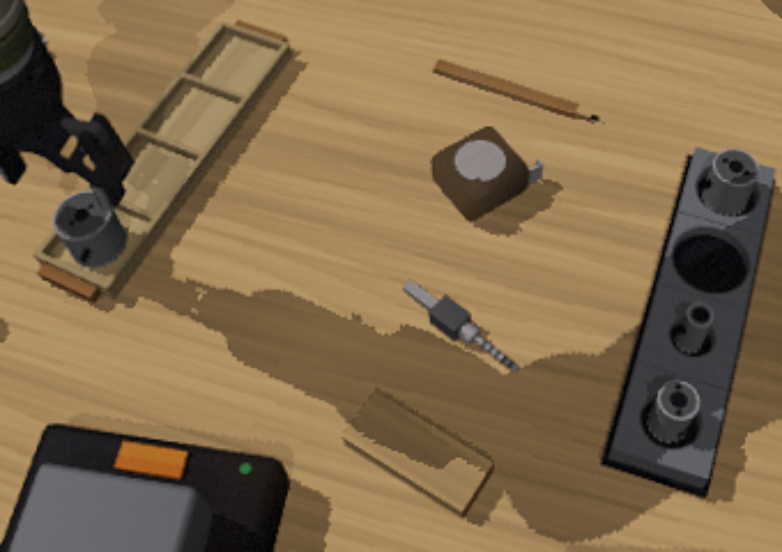

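Three saws are in place, and the fingers are lined up on the 51 mm saw at (85,215). Gripping it now.

Call:
{"api": "apply_moves", "payload": {
  "rows": [
    {"xyz": [0, 0, 20], "turn": [0, 0, 0], "grip": 1},
    {"xyz": [0, 0, 40], "turn": [0, 0, 0], "grip": 1},
    {"xyz": [0, 0, 52], "turn": [0, 0, 0], "grip": 1},
    {"xyz": [0, 0, 56], "turn": [0, 0, 0], "grip": 0.8},
    {"xyz": [0, 0, 56], "turn": [0, 0, 0], "grip": 0.5},
    {"xyz": [0, 0, 56], "turn": [0, 0, 0], "grip": 0.3},
    {"xyz": [0, 0, 56], "turn": [0, 0, 0], "grip": 0.1},
    {"xyz": [0, 0, 56], "turn": [0, 0, 0], "grip": 0},
    {"xyz": [0, 0, 56], "turn": [0, 0, 0], "grip": 0},
    {"xyz": [0, 0, 56], "turn": [0, 0, 0], "grip": 0}
  ],
  "force": 45
}}

```text
clock: 23.9
tcp_pos: [0.6208, -0.2925, 0.0261]
orientation: [0.001, 0.001, 1.0, -0.0]
wrist_force: [0.4, -0.4, 1.7]
finger_gap: 0.0494
grip_force: 47.2
```

Call:
{"api": "apply_moves", "payload": {
  "rows": [
    {"xyz": [0, 0, -15], "turn": [0, 0, 0], "grip": 0},
    {"xyz": [0, 0, -40], "turn": [0, 0, 0], "grip": 0},
    {"xyz": [0, 0, -70], "turn": [0, 0, 0], "grip": 0},
    {"xyz": [0, 0, -90], "turn": [0, 0, 0], "grip": 0},
    {"xyz": [0, 0, -90], "turn": [0, 0, 0], "grip": 0}
  ]
}}

```text
clock: 24.32
tcp_pos: [0.6229, -0.2939, 0.1212]
orientation: [0.004, 0.001, 1.0, -0.002]
wrist_force: [0.3, -0.3, -0.3]
finger_gap: 0.0497
grip_force: 47.1
```

Run:
```python
from h import *
for i in range(4):cam("top")
s=env.get_state();print(s["tcp_pos"],s["finger_gap"],s["grip_force"])
```

```text
[ 0.61933266 -0.29169084  0.11363663] 0.05007865278285086 47.08751320838928
```

Call:
{"api": "apply_moves", "payload": {
  "rows": [
    {"xyz": [5, 20, 0], "turn": [0, 0, 0], "grip": 0},
    {"xyz": [14, 58, 0], "turn": [0, 0, 0], "grip": 0},
    {"xyz": [23, 97, 0], "turn": [0, 0, 0], "grip": 0},
    {"xyz": [33, 136, 0], "turn": [0, 0, 0], "grip": 0},
    {"xyz": [42, 175, 0], "turn": [0, 0, 0], "grip": 0},
    {"xyz": [52, 214, 0], "turn": [0, 0, 0], "grip": 0},
    {"xyz": [61, 253, 0], "turn": [0, 0, 0], "grip": 0},
    {"xyz": [71, 292, 0], "turn": [0, 0, 0], "grip": 0},
    {"xyz": [80, 331, 0], "turn": [0, 0, 0], "grip": 0},
    {"xyz": [89, 370, 0], "turn": [0, 0, 0], "grip": 0},
    {"xyz": [99, 409, 0], "turn": [0, 0, 0], "grip": 0},
    {"xyz": [108, 448, 0], "turn": [0, 0, 0], "grip": 0}
  ]
}}

```text
clock: 25.52
tcp_pos: [0.5108, 0.1575, 0.1135]
orientation: [-0.002, 0.001, 1.0, -0.0]
wrist_force: [1.0, 0.9, -1.7]
finger_gap: 0.0499
grip_force: 47.3
```

Call:
{"api": "apply_moves", "payload": {
  "rows": [
    {"xyz": [8, 34, 0], "turn": [0, 0, 0], "grip": 0},
    {"xyz": [15, 60, 0], "turn": [0, 0, 0], "grip": 0},
    {"xyz": [18, 73, 0], "turn": [0, 0, 0], "grip": 0},
    {"xyz": [18, 73, 0], "turn": [0, 0, 0], "grip": 0},
    {"xyz": [18, 73, 15], "turn": [0, 0, 0], "grip": 0},
    {"xyz": [18, 73, 30], "turn": [0, 0, 0], "grip": 0},
    {"xyz": [18, 73, 40], "turn": [0, 0, 0], "grip": 0},
    {"xyz": [18, 73, 40], "turn": [0, 0, 0], "grip": 0},
    {"xyz": [18, 73, 40], "turn": [0, 0, 0], "grip": 0}
  ]
}}

```text
clock: 26.27
tcp_pos: [0.4946, 0.2277, 0.0742]
orientation: [-0.001, 0.002, 1.0, -0.001]
wrist_force: [-0.4, 0.1, -2.1]
finger_gap: 0.05
grip_force: 47.3
```

Run:
```python
from h import *
for i in range(4):cam("top")
c=cam("scene");a=c["color"][130:330,280:440];cv2.imwrite("pics/s10.png",cv2.resize(a,None,fx=3,fy=3))
s=env.get_state();print(s["tcp_pos"],s["finger_gap"],s["grip_force"])
```

```text
[0.49593158 0.22892826 0.07608478] 0.0496801848139955 47.31284737586975
```

View pics/s10.png

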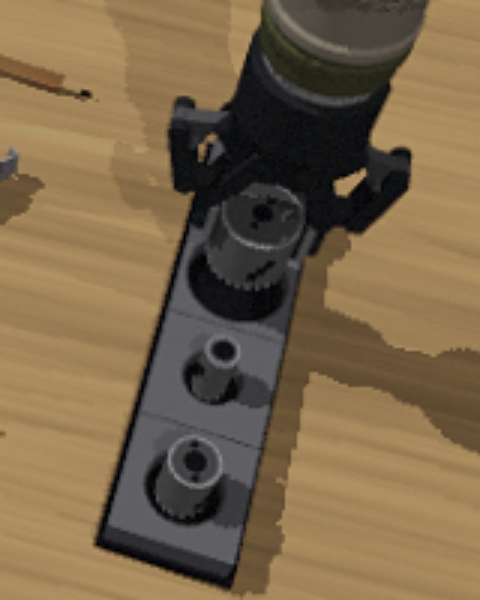

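The 51 mm saw at (262,212) is lined up over the largest pocket at (237,277). I'll lower it, release, rise and move clear.

Call:
{"api": "apply_moves", "payload": {
  "rows": [
    {"xyz": [0, 0, 15], "turn": [0, 0, 0], "grip": 0},
    {"xyz": [0, 0, 27], "turn": [0, 0, 0], "grip": 0},
    {"xyz": [0, 0, 35], "turn": [0, 0, 0], "grip": 0},
    {"xyz": [0, 0, 40], "turn": [0, 0, 0], "grip": 0},
    {"xyz": [0, 0, 42], "turn": [0, 0, 0], "grip": 0},
    {"xyz": [0, 0, 44], "turn": [0, 0, 0], "grip": 0},
    {"xyz": [0, 0, 44], "turn": [0, 0, 0], "grip": 0},
    {"xyz": [0, 0, 44], "turn": [0, 0, 0], "grip": 0}
  ]
}}

```text
clock: 27.18
tcp_pos: [0.4956, 0.2291, 0.0321]
orientation: [0.0, 0.001, 1.0, 0.0]
wrist_force: [-1.8, -0.5, 2.7]
finger_gap: 0.0498
grip_force: 47.5
```

Call:
{"api": "apply_moves", "payload": {
  "rows": [
    {"xyz": [0, 0, 0], "turn": [0, 0, 0], "grip": 0.65},
    {"xyz": [0, 0, 0], "turn": [0, 0, 0], "grip": 0.8},
    {"xyz": [0, 0, 0], "turn": [0, 0, 0], "grip": 1},
    {"xyz": [0, 0, 0], "turn": [0, 0, 0], "grip": 1},
    {"xyz": [0, 0, 0], "turn": [0, 0, 0], "grip": 1},
    {"xyz": [0, 0, -15], "turn": [0, 0, 0], "grip": 1},
    {"xyz": [0, 0, -45], "turn": [0, 0, 0], "grip": 1},
    {"xyz": [0, 0, -80], "turn": [0, 0, 0], "grip": 1},
    {"xyz": [0, 0, -110], "turn": [0, 0, 0], "grip": 1},
    {"xyz": [0, 0, -120], "turn": [0, 0, 0], "grip": 1}
  ]
}}

```text
clock: 28.02
tcp_pos: [0.4976, 0.2297, 0.1561]
orientation: [0.003, 0.001, 1.0, 0.001]
wrist_force: [0.3, 1.0, -0.4]
finger_gap: 0.0853
grip_force: 0.0
```

Call:
{"api": "apply_moves", "payload": {
  "rows": [
    {"xyz": [0, -40, 0], "turn": [0, 0, 0], "grip": 1},
    {"xyz": [0, -80, 0], "turn": [0, 0, 0], "grip": 1},
    {"xyz": [0, -120, 0], "turn": [0, 0, 0], "grip": 1},
    {"xyz": [0, -160, 0], "turn": [0, 0, 0], "grip": 1},
    {"xyz": [0, -200, 0], "turn": [0, 0, 0], "grip": 1},
    {"xyz": [0, -240, 0], "turn": [0, 0, 0], "grip": 1},
    {"xyz": [0, -280, 0], "turn": [0, 0, 0], "grip": 1},
    {"xyz": [0, -300, 0], "turn": [0, 0, 0], "grip": 1},
    {"xyz": [0, -310, 0], "turn": [0, 0, 0], "grip": 1},
    {"xyz": [0, -310, 0], "turn": [0, 0, 0], "grip": 1},
    {"xyz": [0, -310, 0], "turn": [0, 0, 0], "grip": 1},
    {"xyz": [0, -310, 0], "turn": [0, 0, 0], "grip": 1}
  ]
}}

```text
clock: 29.02
tcp_pos: [0.4944, -0.0797, 0.151]
orientation: [-0.0, 0.0, 1.0, 0.0]
wrist_force: [-0.7, -0.7, -0.0]
finger_gap: 0.0854
grip_force: 0.0
```

Run:
```python
from h import *
B={41:(.4187,.2331),51:(.4946,.229),22:(.5704,.225),32:(.6463,.2209)}
for n in("top","scene"):
    c=cam(n);P=cloud(c);z=P[...,2]
    m=((c["z_map"]>0)&(z>.054)&(z<.075)&(P[...,1]>.17)&(P[...,1]<.3)).astype(np.uint8)
    k,l,s,_=cv2.connectedComponentsWithStats(m)
    for i in range(1,k):
        if s[i,4]>12:
            q=P[l==i];q=q[q[:,2]>np.median(q[:,2])-.003];r=cv2.minEnclosingCircle(q[:,:2].astype(np.float32))
            b=min(B,key=lambda j:abs(B[j][0]-r[0][0]))
            print(n,b,np.round(r[0],4),"d",np.round(np.subtract(r[0],B[b]),4),"dia",round(2*r[1],3),"z",np.median(q[:,2]).round(4))
cv2.imwrite("pics/s11.png",cv2.resize(c["color"][110:350,50:390],None,fx=2.3,fy=2.3))
print(env.get_state()["tcp_pos"],env.get_state()["clock"])
```

```text
top 32 [0.8673 0.2479] d [0.221 0.027] dia 0.115 z 0.0601
top 32 [0.6436 0.2195] d [-0.0027 -0.0014] dia 0.032 z 0.0634
top 22 [0.5695 0.2243] d [-0.0009 -0.0007] dia 0.022 z 0.0634
top 51 [0.4959 0.2277] d [ 0.0013 -0.0013] dia 0.051 z 0.0635
top 41 [0.4184 0.2324] d [-0.0003 -0.0007] dia 0.041 z 0.0635
scene 41 [0.4202 0.2332] d [0.0015 0.0001] dia 0.043 z 0.065
scene 51 [0.4982 0.2297] d [0.0036 0.0007] dia 0.052 z 0.0647
scene 22 [0.5716 0.2244] d [ 0.0012 -0.0006] dia 0.022 z 0.0648
scene 32 [0.6459 0.2202] d [-0.0004 -0.0007] dia 0.033 z 0.0651
[ 0.49452744 -0.07947981  0.1511804 ] 29.1167
```

View pics/s11.png

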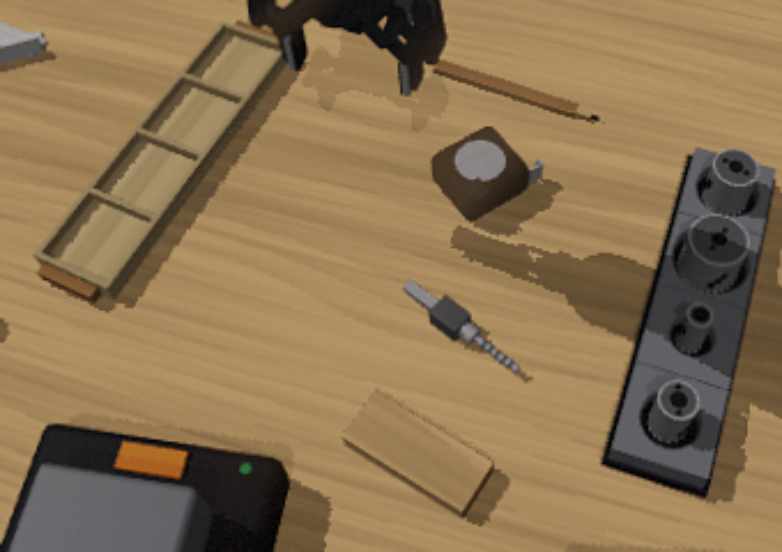

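All four saws stand in their bins at (735,170), (718,245), (699,320) and (676,405). Their tops measure z = 0.064 m and they are within 4 mm of the pocket centres. The arm is clear, so I'm handing in.

```bash
python3 -c "
from workcell import ticket
print(ticket.hand_in())"
```

```text
the job is handed in; nothing more can be done
None
```

I moved all four hole saws into their matching bins and handed the job in; by the last camera check they were upright on the pocket floors within 4 mm of centre, with the tape and arbor left where they lay, but the hand-in returned no verdict.

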